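# Weigh out soap blanks and pass the tray on

## Task

Weigh out one carver's share of soap: lay the cream soap blanks on the spring scale's pan one at a time until its red pointer has sunk wholly inside the black band on the gauge, and leave them there. Then put every blank left over into the green tray and slide the tray along the table (do not lift it) so that it lies wholly on the cork mat, its long side along the mat's. Leave the little metal tin where it stands.

Things in the scene. Friction and masses are not known exactly. Their poses are not given: they have to be found in the camera images.
- pan (a joint): how far the scale's pan has sunk on its spring, m: 0 empty, growing downward, stop at 0.058. It sinks about 10 mm per 100 g. The pointer is inside the black band of the gauge from 0.030 to 0.047.
- pan_mid (a point): centre of the floor (upper face) of the spring scale's pan; it moves with the pan; 85 mm above the table when empty. The pan is an open steel tray 240 mm (its x) by 170 mm (its y) outside, walls 4 mm thick, rim 10 mm above the floor, on a low grey base fixed to the table.
- gauge_mid (a point): centre of the black band (17 mm high, the mark) on the scale's fixed white gauge plate, on the face away from the pan. The plate stands 10 mm beyond the pan's +x end, 68 mm wide, 6 mm thick, 105 mm tall; the pan's red pointer comes through its slot.
- tray_mid (a point): loose green plastic tray, 0.45 kg, 250 mm (its x) by 165 mm (its y) outside, 22 mm high, walls and floor 4 mm thick; this point is the centre of its underside.
- mat_mid (a point): centre of the cork mat, 290 mm (its x) by 205 mm (its y), lying flat on the table (nothing to bump against); the place for the tray, with the tray's long side along the mat's.
- tin: bystander: round metal tin, 49 mm across, 30 mm high, among the soap blanks; origin at the centre of its underside
- soap1_center (a point): cream soap blank, thick: 65 mm (its x) by 40 mm (its y) by 40 mm (its z), 88 to 138 g; this point is its centre. None if it is absent.
- soap2_center (a point): cream soap blank, thick: 65 mm (its x) by 40 mm (its y) by 40 mm (its z), 88 to 138 g; this point is its centre. None if it is absent.
- soap3_center (a point): cream soap blank, thick: 65 mm (its x) by 40 mm (its y) by 40 mm (its z), 88 to 138 g; this point is its centre. None if it is absent.
- soap4_center (a point): cream soap blank, thick: 65 mm (its x) by 40 mm (its y) by 40 mm (its z), 88 to 138 g; this point is its centre. None if it is absent.
- soap5_center (a point): cream soap blank, thin: 65 mm (its x) by 40 mm (its y) by 22 mm (its z), 48 to 75 g; this point is its centre. None if it is absent.
- soap6_center (a point): cream soap blank, thin: 65 mm (its x) by 40 mm (its y) by 22 mm (its z), 48 to 75 g; this point is its centre. None if it is absent.
- soap7_center (a point): cream soap blank, thin: 65 mm (its x) by 40 mm (its y) by 22 mm (its z), 48 to 75 g; this point is its centre. None if it is absent.
- soap8_center (a point): cream soap blank, thin: 65 mm (its x) by 40 mm (its y) by 22 mm (its z), 48 to 75 g; this point is its centre. None if it is absent.
There are look-alikes about, which are no part of the job. What is shaped like the part that bears soap8_center but pink or yellow is not meant.

How it is judged:
By the outcome, as a careful person would: the job done as asked, in the order asked, and still so for the second after the job is handed in, with the robot touching nothing.
Of soap1, soap2, soap3, soap4, soap5, soap6, soap7, soap8 only 6 to 8 are there at a start; the rules pass over those that are not, and their reading is None.
At some moment in a run one of soap1, soap2, soap3, soap4, soap5, soap6, soap7, soap8 may be knocked a few centimetres aside while the robot is not near it.
Once in a run the grip may slacken for a moment while it holds something.
It also fails if it takes over 210 s, if anything falls off the work surface, if the arm or the gripper's body presses on something with over 40 N, if the wrist force passes 120 N, or if a joint passes its speed limit or range.

## Robot

A 6-joint arm with a two-finger parallel gripper is mounted at the origin on the work surface. World frame = base frame: x ahead of the robot, y to its left, z up, the work surface at z = 0. Lengths are in m, angles in rad, forces in N, time in s.
With the tool pointing down it reaches from about 0.425 to 0.925 m from the base axis. Payload 12.5 kg.
Tool frame: the origin (TCP) lies at the very end of the fingers, on their centre line; the grasp point (between the pads) lies 19 mm behind it (env.pinch_z is the z of the grasp point in the tool frame, in m); z points along the fingers, y is the line along which they close (so a half turn about z gives the same grasp; the last joint's range is limited). The gripper opens to 85 mm and grips with 20 to 120 N. Pads are 22 mm wide; open, the fingers measure 114 mm over their backs; the gripper's body (76 mm by 85 mm) begins 54 mm behind the grasp point. The pads swing forward as they close: fully open they stand 13 mm farther back than shut.
Start: joints at [1.083, 0.491, 1.559, -0, 1.092, -0.106], TCP at [0.233, 0.58, 0.207] pointing down, gripper open.
Joint ranges: [-3.1, 3.1], [-0.84, 2.19], [0.05, 2.79], [-1.13, 4.28], [0.06, 2.93], [-2.69, 2.69]. Speed limits (rad/s): [2.22, 2.22, 2.79, 3.14, 3.14, 3.14].

## Interface

Orientations are given as a rotation vector (axis times angle).
In Python, from plant import env gives the robot as it stands.
- The arm moves only by the tool play_rows, never from a script. Its argument "increments" is a list of rows, each a list of 3 entries, a list of its own where there are three numbers: the shift along the world's x, y, z in mm, then the turn about the world's z in rad, then the finger opening in mm, from 0 to 85.4. A call has 1 to 10 rows; each row is the pose to reach, as a shift and turn from the pose commanded when the call began; what a row does not reach only later rows make up. A row lasts 1/10 s, in which the tool goes at most 50 mm and 8.59 degrees, less where a joint would pass 70% of its speed; a pose out of reach is approached as far as the arm can. A call with a gripper value outside its range is refused whole. The fingers move at their own pace and stop on an object; the grip force is fixed at half the most. Time passes only in rows, so rows that repeat a pose let the fingers close. It gives the time, the measured TCP pose, the force, the opening and the grip force at its end, in the units of the state.
- env.read_state(): the state, without advancing time (a new reading comes with each control period).
- env.read_camera(name): name is "side" or "top" or "wrist"; returns (picture, depth): 420x560x3 uint8, red, green, blue; 420x560 float32, m along the optical axis (not along the pixel's ray), 0 where there is no reading.
- env.get_calibration(name): a dict with "mtx" (3x3 intrinsics, pixels), "k1" (the pictures are not rectified: a ray, as slopes to the right and down, at radius r is drawn at 1 + k1 r^2 times it, then the intrinsics apply), "origin" and "rotation" of the camera in the world. Camera axes: x right, y up, looking along -z (the intrinsics and any distortion apply to the point x, -y, -z); pixel columns grow to the right and rows downward; lengths in m; the calibration is good to about 2 mm. A picture is of the moment at which its call begins: read the wrist's pose just before it. get_calibration takes no time and is no camera call; for the wrist camera it gives the pose at the moment of the call.
- env.sign_off(): hands the job in; it is judged then, once.
Trained networks look in the newest picture that a camera, given by its name, has taken for a name from the list of things; names that differ only in an ending like _2 or _b are one class to them, and where a whole thing is asked for, a point or a joint stands for the part that bears it (a point fixed in the world has none). Each returns a list of dicts, best first, with "conf" (0 to 1); they miss things now and then, are a little off and sometimes report something else, mostly with a low value. They report only what shows in the picture. A call takes as long as a camera call. They do not tell look-alikes from the thing itself.
- env.recognise(label, camera): "position" ([x, y, z] in m, in the coordinates of the camera as it stood for that picture, good to about 4 mm: the middle of the surface that is visible of it).
- env.spot_point(label, camera): "position" ([x, y, z] in m, in the coordinates of the camera as it stood for that picture, good to about 4 mm: a listed point, or the origin of a listed thing).
The state is a dict: "clock": time; "joint_pos": joint angles; "qd": joint speeds; "tau": joint torques, N m; "tcp_pos": TCP position; "eef_rot": TCP orientation; "wrist_force": force on the tool from outside, world axes, zero at the start; "ft_torque": the same for the moment, N m; "opening": finger opening in m; "grasp_force": force on a finger pad.
Only numpy, scipy, OpenCV 4.12 (cv2) and the standard library are available. Lean on these libraries where they do the work, as an engineer would, in place of code of your own. Each camera call takes 0.05 s, during which the arm holds its last target. There are 200 camera calls.

## Working session

There is one attempt and no reset: what is moved stays moved. The work goes in short steps, Python scripts to look and compute and a tool call to move; the robot and the scene stay as the last step left them, time stands still between calls to the robot, and variables do not carry over. Pictures are saved under pics/ and viewed, at most 14 in all, crops included, and the job is handed in when it is done.

Besides the shell and the picture viewer there is one more tool, called after ">>>" as a command line: name --argument value ..., lists and objects as JSON in quotes. play_rows: Moves the arm, as the interface text tells. Its arguments: {"type":"object","properties":{"increments":{"type":"array","items":{"type":"array"}}},"required":["increments"]}

```bash
mkdir -p pics; ls; cat > h.py <<'E'
import numpy as np, cv2
from plant import env
def save(name,fn,img=None):
    if img is None: img,_=env.read_camera(name)
    cv2.imwrite('pics/'+fn,img[:,:,::-1])
def w(c,p):
    c_=env.get_calibration(c) if isinstance(c,str) else c
    return np.array(c_["rotation"])@np.array(p)+np.array(c_["origin"])
def px(cal,P):
    q=np.array(cal["rotation"]).T@(np.array(P)-np.array(cal["origin"]))
    s=np.array([q[0],-q[1]])/-q[2]; s=s*(1+cal["k1"]*(s@s))
    M=np.array(cal["mtx"]); return M[:2,:2]@s+M[:2,2]
def cloud(cal,d):
    M=np.array(cal["mtx"]);h,wd=d.shape
    u,v=np.meshgrid(np.arange(wd),np.arange(h))
    x=(u-M[0,2])/M[0,0];y=(v-M[1,2])/M[1,1]
    a,b=x.copy(),y.copy()
    for _ in range(8):
        k=1+cal["k1"]*(a*a+b*b);a=x/k;b=y/k
    P=np.stack([a*d,-b*d,-d],-1)
    return P@np.array(cal["rotation"]).T+np.array(cal["origin"])
E
python3 - <<'E'
from h import *
i,d=env.read_camera("top");save(0,"top1.png",i);np.save('d.npy',d);np.save('i.npy',i)
i2,_=env.read_camera("side");save(0,"side1.png",i2)
c=env.get_calibration("top");print(c);print(env.read_state())
for l in ["tray_mid","mat_mid","pan_mid","gauge_mid","tin","soap1_center","soap5_center"]:
    for r in env.spot_point(l,"top"): p=w(c,r["position"]);print(l,round(r["conf"],2),p.round(3),px(c,p).round())
E
```

```text
pics
{'mtx': array([[400.59789171,   0.        , 281.4072448 ],
       [  0.        , 400.59789171, 209.59265769],
       [  0.        ,   0.        ,   1.        ]]), 'k1': -0.03753521278884057, 'origin': array([0.33440486, 0.00149489, 1.14473955]), 'rotation': array([ 0.09459471, -0.08677443, -1.55711874])}
{'clock': 0.1, 'joint_pos': array([ 1.08337642e+00,  4.91519300e-01,  1.55942747e+00,  2.36471935e-05,
        1.09168946e+00, -1.05597905e-01]), 'qd': array([-1.07649820e-03, -1.25666496e-03, -2.60098334e-03, -1.11463906e-04,
       -3.52948737e-05,  4.50382389e-04]), 'tau': array([ 2.88297262e-03, -6.19456530e+01, -2.62023336e+01, -8.88684258e-05,
        3.01975153e-03, -1.71832306e-05]), 'tcp_pos': array([0.23274228, 0.57979123, 0.20616033]), 'eef_rot': array([-5.96083053e-01, -3.08419279e+00,  1.55792082e-03]), 'wrist_force': array([ 0.70261251,  0.98354814, -0.47590477]), 'ft_torque': array([-0.03700321,  0.02584428,  0.01354821]), 'grasp_force': 0.0, 'opening': 0.08507291004562749}Traceback (most recent call last):
  File "<stdin>", line 6, in <module>
  File "h.py", line 11, in px
    s=np.array([q[0],-q[1]])/-q[2]; s=s*(1+cal["k1"]*(s@s))
                ~^^^
IndexError: invalid index to scalar variable.
```

Rotation is a rotation vector; fix.

```bash
sed -i 's/np.array(c_\["rotation"\])/RM(c_)/; s/np.array(cal\["rotation"\])/RM(cal)/; s/^def save/def RM(c): return cv2.Rodrigues(np.array(c["rotation"]))[0]\ndef save/' h.py
python3 - <<'E'
from h import *
c=env.get_calibration("top")
for l in ["tray_mid","mat_mid","pan_mid","gauge_mid","tin","soap1_center","soap5_center"]:
    for r in env.spot_point(l,"top"): p=w(c,r["position"]);print(l,round(r["conf"],2),p.round(3),px(c,p).round())
E
```

```text
tray_mid 0.62 [ 0.428 -0.338  0.001] [402. 224.]
mat_mid 0.83 [ 0.645 -0.288 -0.   ] [383. 151.]
pan_mid 0.72 [0.466 0.316 0.082] [167. 205.]
gauge_mid 0.79 [0.606 0.322 0.05 ] [170. 157.]
tin 0.75 [ 0.648 -0.106  0.002] [321. 148.]
tin 0.57 [0.672 0.075 0.013] [259. 139.]
soap1_center 0.82 [ 0.665 -0.014  0.014] [290. 141.]
soap5_center 0.66 [0.578 0.076 0.007] [259. 171.]
soap5_center 0.64 [ 0.565 -0.008  0.009] [287. 176.]
```

View pics/top1.png

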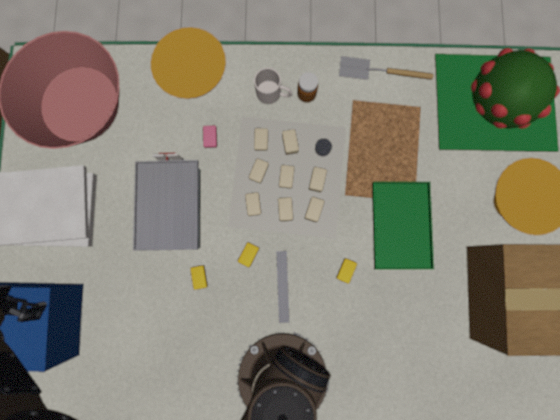

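View pics/side1.png

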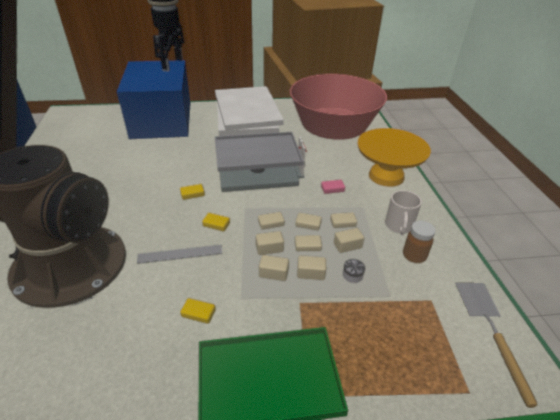

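The top view shows eight cream blanks on the paper (e.g. 261,138 to 314,209), with the tin at (323,147). The pan is at (167,205), the tray at (402,225) and the mat at (383,150). The pink blank (209,136) and the yellow ones (199,277; 248,254; 347,271) are look-alikes. The side view agrees.

```bash
cat >> h.py <<'E'
def rects(i,d,c,zmin,box,amin=0.0006,pred=None):
    """rotated rectangles of things above zmin within box (x0,x1,y0,y1), in world mm grid"""
    P=cloud(c,d); z=P[...,2]
    m=(d>0)&(z>zmin)&(P[...,0]>box[0])&(P[...,0]<box[1])&(P[...,1]>box[2])&(P[...,1]<box[3])
    if pred is not None: m&=pred(i)
    n,lab=cv2.connectedComponents(m.astype(np.uint8),connectivity=4)
    out=[]
    for k in range(1,n):
        q=P[lab==k]
        if len(q)<25: continue
        zt=np.percentile(q[:,2],75); t=q[q[:,2]>zt-0.007]
        (x,y),(a,b),an=cv2.minAreaRect((t[:,:2]*1000).astype(np.float32))
        if a<b: a,b,an=b,a,an+90
        an=(an+90)%180-90
        out.append((x,y,zt*1000,a,b,an,len(q),i[lab==k].mean(0).astype(int)))
    return out
def show(o):
    for r in o: print("x %.0f y %.0f top %.0f  %.0fx%.0f long-axis %.0fdeg n%d"%r[:7],r[7])
E
python3 - <<'E'
from h import *
i=np.load('i.npy');d=np.load('d.npy');c=env.get_calibration("top")
show(rects(i,d,c,0.010,(.42,.75,-.16,.17)))
P=cloud(c,d)
print("tray/mat/pan")
hsv=cv2.cvtColor(i,cv2.COLOR_RGB2HSV)
for nm,m,b in [("tray",(hsv[...,0]>45)&(hsv[...,0]<80)&(hsv[...,1]>140),(.25,.58,-.46,-.22)),
  ("mat",(hsv[...,0]<20)&(hsv[...,1]>90),(.48,.82,-.42,-.16)),
  ("pan",(P[...,2]>.07),(.3,.588,.19,.45)),("ruler",(P[...,2]>.005),(.15,.42,-.03,.03)),
  ("gauge",(P[...,2]>.09),(.585,.66,.25,.4))]:
    mm=m&(P[...,0]>b[0])&(P[...,0]<b[1])&(P[...,1]>b[2])&(P[...,1]<b[3])
    q=P[mm]; print(nm,len(q),cv2.minAreaRect((q[:,:2]*1000).astype(np.float32)),np.percentile(q[:,2],[5,50,95]).round(4))
E
```

```text
x 671 y 71 top 23  64x38 long-axis 1deg n309 [167 157 138]
x 662 y -14 top 40  66x40 long-axis 10deg n348 [163 154 134]
x 648 y -109 top 31  49x46 long-axis -1deg n246 [69 69 73]
x 579 y 76 top 23  65x40 long-axis -22deg n314 [168 159 139]
x 563 y -5 top 22  64x39 long-axis -6deg n311 [169 160 140]
x 553 y -93 top 41  66x39 long-axis -12deg n339 [166 157 138]
x 482 y 90 top 23  65x39 long-axis 8deg n318 [170 161 141]
x 467 y -84 top 40  65x40 long-axis -18deg n345 [169 160 141]
x 467 y -2 top 41  65x39 long-axis 1deg n334 [170 161 142]
tray/mat/pan
tray 4753 ((427.882568359375, -334.3145446777344), (241.7527313232422, 162.1664276123047), 0.6798951029777527) [0.0002 0.0039 0.0098]
mat 5558 ((647.2919921875, -288.2291564941406), (200.72756958007812, 284.9894104003906), 84.95197296142578) [-0.0029  0.0008  0.0045]
pan 5760 ((467.8660888671875, 316.6601257324219), (241.97706604003906, 171.1048583984375), 1.7423858642578125) [0.0814 0.0848 0.094 ]
ruler 1146 ((281.2510986328125, 4.47906494140625), (54.43955612182617, 257.5618591308594), 87.39814758300781) [0.0055 1.1447 1.1447]
gauge 141 ((597.5784912109375, 304.3617858886719), (108.69544219970703, 25.106369018554688), 89.5660629272461) [0.0907 0.0963 0.1063]
```

Four thick blanks (top at 40 mm): (662,-14), (553,-93), (467,-84), (467,-2). Four thin blanks (top at 22 mm): (671,71), (579,76), (563,-5), (482,90). All are cream, and the sizes match. I'll start with the thick one at (467,-2).

>>> play_rows --increments '[[[234,-582,-40],0.4,62],[[234,-582,-40],0.4,62],[[234,-582,-40],0.4,62],[[234,-582,-40],0.4,62],[[234,-582,-40],0.4,62],[[234,-582,-40],0.4,62],[[234,-582,-40],0.4,62],[[234,-582,-40],0.4,62],[[234,-582,-40],0.4,62],[[234,-582,-40],0.4,62]]'

```text
clock: 1.5
tcp_pos: [0.4193, 0.1156, 0.1751]
eef_rot: [-0.029, 3.141, 0.0]
wrist_force: [0.6, 1.2, 0.4]
opening: 0.0617
grasp_force: 0.0
```

```bash
cat >> h.py <<'E'
def st():
    s=env.read_state();R=cv2.Rodrigues(np.array(s["eef_rot"]))[0]
    y=np.degrees(np.arctan2(R[1,1],R[0,1]))
    print("t %.1f tcp"%s["clock"],(s["tcp_pos"]*1000).round(1),"yaw %.1f"%y,"open %.1f F %.0f"%(s["opening"]*1000,s["grasp_force"]),"j",s["joint_pos"].round(2))
    return s["tcp_pos"]*1000,y
def go(x,y,z,long=None):
    p,yw=st(); t=0
    if long is not None: t=((long+90-yw)+90)%180-90
    print("-> shift",(np.array([x,y,z])-p).round(0),"turn %.3f"%np.radians(t))
E
python3 -c "
from h import *
go(467,-2,140,1)"
```

```text
t 1.5 tcp [419.3 115.6 175.1] yaw 91.0 open 61.7 F 0 j [ 0.12  0.27  2.04  0.    0.83 -1.47]
-> shift [  48. -118.  -35.] turn -0.001
```

>>> play_rows --increments '[[[48,-118,-75],0,62],[[48,-118,-75],0,62],[[48,-118,-75],0,62],[[48,-118,-75],0,62],[[48,-118,-75],0,62]]'

```text
clock: 2.0
tcp_pos: [0.4666, -0.001, 0.0995]
eef_rot: [0.025, -3.14, -0.001]
wrist_force: [-0.3, 0.5, -0.3]
opening: 0.062
grasp_force: 0.0
```

```bash
python3 -c "
from h import *
go(467,-2,12,1)"
```

```text
t 2.0 tcp [466.6  -1.   99.5] yaw 90.9 open 62.0 F 0 j [-0.14  0.43  2.05  0.    0.66 -1.73]
-> shift [  0.  -1. -88.] turn 0.001
```

>>> play_rows --increments '[[[0,-1,-50],0,62],[[0,-1,-88],0,62],[[0,-1,-88],0,62],[[0,-1,-88],0,25],[[0,-1,-88],0,25],[[0,-1,-88],0,25],[[0,-1,-88],0,25],[[0,-1,-60],0,25],[[0,-1,0],0,25],[[0,-1,60],0,25]]'

```text
clock: 3.0
tcp_pos: [0.4665, -0.0011, 0.1437]
eef_rot: [-0.029, 3.14, -0.0]
wrist_force: [0.1, 0.5, -0.1]
opening: 0.025
grasp_force: 0.0
```

```bash
python3 -c "
from h import *
go(393,350,160,1.7)"
```

```text
t 3.0 tcp [466.5  -1.1 143.7] yaw 91.1 open 25.0 F 0 j [-0.14  0.36  2.01  0.    0.77 -1.73]
-> shift [-74. 351.  16.] turn 0.011
```

The grasp missed, so I'll look.

```bash
python3 -c "
from h import *
i,d=env.read_camera('wrist');c=env.get_calibration('wrist');save(0,'w1.png',i)
show(rects(i,d,c,0.010,(.40,.55,-.14,.17)))
print(c['origin'])
i,d=env.read_camera('top');c=env.get_calibration('top')
show(rects(i,d,c,0.010,(.38,.75,-.16,.17)))
"
```

```text
x 471 y -84 top 48  64x40 long-axis -17deg n3126 [145 138 118]
x 471 y -4 top 48  65x40 long-axis 5deg n2874 [154 146 125]
x 486 y 88 top 30  64x40 long-axis 8deg n2537 [149 142 121]
x 539 y -90 top 49  41x29 long-axis 79deg n1467 [131 124 105]
x 459 y -3 top 268  130x26 long-axis -89deg n57507 [17 18 19]
x 542 y -4 top 30  40x16 long-axis 90deg n722 [140 134 114]
x 549 y 72 top 26  10x2 long-axis 89deg n68 [107 102  86]
[ 0.40067904 -0.00355453  0.31793613]
x 672 y 71 top 23  63x38 long-axis 1deg n307 [202 192 172]
x 663 y -14 top 40  66x40 long-axis 10deg n348 [197 188 167]
x 649 y -109 top 31  50x46 long-axis -1deg n247 [92 92 96]
x 402 y 9 top 547  120x44 long-axis 90deg n5165 [82 71 63]
```

View pics/w1.png

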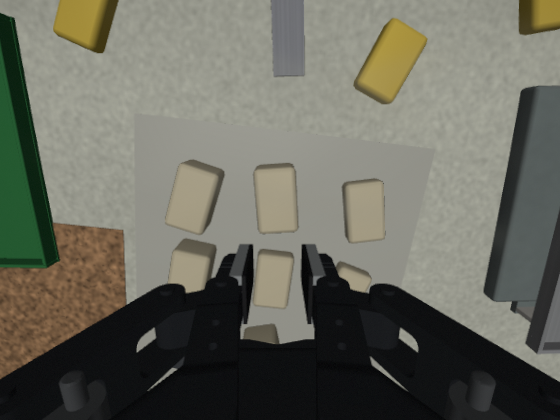

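The blank at (275,200) is still in place, only turned slightly, so the fingers hadn't finished closing before the lift. I'll retry with more closing time.

>>> play_rows --increments '[[[2,-2,-70],0.05,62],[[2,-2,-70],0.05,62],[[2,-2,-110],0.05,62],[[2,-2,-150],0.05,62],[[2,-2,-150],0.05,62],[[2,-2,-150],0.05,25],[[2,-2,-150],0.05,25],[[2,-2,-150],0.05,25],[[2,-2,-150],0.05,25],[[2,-2,-150],0.05,25]]'

```text
clock: 4.1
tcp_pos: [0.47, -0.0035, -0.0076]
eef_rot: [-0.107, 3.136, -0.001]
wrist_force: [-1.5, 1.0, 11.5]
opening: 0.0391
grasp_force: 62.0
```

>>> play_rows --increments '[[[0,0,0],0,25],[[0,0,0],0,25],[[0,0,0],0,25]]'

```text
clock: 4.4
tcp_pos: [0.4699, -0.0035, -0.0076]
eef_rot: [-0.107, 3.136, -0.001]
wrist_force: [-0.8, 0.9, 13.0]
opening: 0.039
grasp_force: 62.0
```

```bash
python3 -c "
from h import *
go(393,350,160,1.7)"
```

```text
t 4.4 tcp [469.9  -3.5  -7.6] yaw 93.9 open 39.0 F 62 j [-0.15  0.64  2.12  0.    0.38 -1.79]
-> shift [-77. 354. 168.] turn -0.039
```

>>> play_rows --increments '[[[0,0,50],-0.04,25],[[0,0,100],-0.04,25],[[-20,50,140],-0.04,25],[[-77,354,150],-0.04,25],[[-77,354,150],-0.04,25],[[-77,354,150],-0.04,25],[[-77,354,150],-0.04,25],[[-77,354,150],-0.04,25],[[-77,354,150],-0.04,25],[[-77,354,150],-0.04,25]]'

```text
clock: 5.4
tcp_pos: [0.3907, 0.354, 0.1421]
eef_rot: [-0.048, 3.138, 0.004]
wrist_force: [1.3, -0.6, -1.4]
opening: 0.0388
grasp_force: 66.7
```

```bash
python3 -c "
from h import *
go(393,350,72,1.7)"
```

```text
t 5.4 tcp [390.7 354.  142.1] yaw 91.8 open 38.8 F 67 j [ 0.61  0.43  1.87  0.    0.83 -0.99]
-> shift [  2.  -4. -70.] turn -0.001
```

>>> play_rows --increments '[[[2,-4,-40],0,25],[[2,-4,-60],0,25],[[2,-4,-68],0,25],[[2,-4,-68],0,25],[[2,-4,-68],0,52],[[2,-4,-68],0,52],[[2,-4,-68],0,52],[[2,-4,-20],0,52],[[2,-4,30],0,52],[[2,-4,50],0,62]]'

```text
clock: 6.4
tcp_pos: [0.3948, 0.3472, 0.1946]
eef_rot: [-0.044, 3.136, 0.005]
wrist_force: [0.1, 0.0, -0.3]
opening: 0.0618
grasp_force: 0.0
```

>>> play_rows --increments '[[[160,-442,0],-0.24,62],[[160,-442,0],-0.24,62],[[160,-442,0],-0.24,62],[[160,-442,0],-0.24,62],[[160,-442,0],-0.24,62],[[160,-442,0],-0.24,62],[[160,-442,0],-0.24,62],[[160,-442,0],-0.24,62],[[160,-442,0],-0.24,62],[[160,-442,0],-0.24,62]]'

```text
clock: 7.4
tcp_pos: [0.5548, -0.0993, 0.1904]
eef_rot: [0.336, 3.122, -0.001]
wrist_force: [-0.3, 0.3, 0.2]
opening: 0.0619
grasp_force: 0.0
```

```bash
cat >> h.py <<'E'
def scan():
    i,d=env.read_camera('top');c=env.get_calibration('top');P=cloud(c,d)
    print('-- soaps');show(rects(i,d,c,0.010,(.38,.75,-.16,.17)))
    # pan: rim/floor/blanks by robust heights in strips
    b=(P[...,0]>.36)&(P[...,0]<.575)&(P[...,1]>.245)&(P[...,1]<.39)&(d>0)
    z=P[...,2][b]*1000; h,e=np.histogram(z,np.arange(20,140,2));k=np.argmax(h)
    f=np.median(z[abs(z-e[k]-1)<4]); print('-- pan floor z %.1f'%f)
    show(rects(i,d,c,f/1000+0.012,(.355,.58,.24,.395)))
    print('-- tray');show(rects(i,d,c,0.016,(.32,.54,-.405,-.262)))
E
python3 -c "
from h import *
go(553,-93,-3,-12);scan()"
```

```text
t 7.4 tcp [554.8 -99.3 190.4] yaw 77.7 open 61.9 F 0 j [-0.29  0.42  1.73 -0.    0.99 -1.65]
-> shift [  -2.    6. -193.] turn 0.005
-- soaps
x 408 y -44 top 634  126x57 long-axis 90deg n10301 [96 84 74]
x 672 y 71 top 23  64x38 long-axis 1deg n305 [216 206 185]
x 579 y 76 top 23  65x40 long-axis -22deg n316 [217 207 186]
x 482 y 90 top 23  65x40 long-axis 8deg n320 [219 209 189]
-- pan floor z 71.5
x 406 y 345 top 112  37x36 long-axis 90deg n207 [199 190 170]
-- tray
```

>>> play_rows --increments '[[[-2,6,-50],0,62],[[-2,6,-100],0,62],[[-2,6,-150],0,62],[[-2,6,-193],0,62],[[-2,6,-193],0,62],[[-2,6,-193],0,25],[[-2,6,-193],0,25],[[-2,6,-193],0,25],[[-2,6,-193],0,25],[[-2,6,-193],0,25]]'

```text
clock: 8.45
tcp_pos: [0.553, -0.0896, -0.0006]
eef_rot: [0.332, 3.12, -0.001]
wrist_force: [-0.6, 2.0, 11.5]
opening: 0.0386
grasp_force: 62.4
```

>>> play_rows --increments '[[[0,0,0],0,25],[[0,0,50],0,25],[[0,0,100],0,25],[[0,0,150],0,25],[[0,0,160],0,25]]'

```text
clock: 8.95
tcp_pos: [0.5537, -0.0899, 0.1637]
eef_rot: [0.331, 3.114, -0.003]
wrist_force: [-0.4, -0.0, -1.0]
opening: 0.0385
grasp_force: 61.4
```

```bash
python3 -c "
from h import *
i,d=env.read_camera('top');save(0,'pan1.png',cv2.resize(i[140:270,110:240],None,fx=4,fy=4,interpolation=cv2.INTER_CUBIC))
go(467,352,160,1.7);scan()"
```

```text
t 9.0 tcp [553.4 -89.8 162.5] yaw 77.9 open 38.4 F 61 j [-0.28  0.45  1.78  0.    0.91 -1.64]
-> shift [-86. 442.  -3.] turn 0.241
-- soaps
x 407 y -41 top 625  134x54 long-axis 90deg n9373 [92 81 71]
x 672 y 71 top 23  63x38 long-axis 1deg n309 [216 206 185]
x 578 y 76 top 23  65x40 long-axis -22deg n315 [217 207 186]
x 482 y 90 top 23  65x39 long-axis 8deg n323 [219 209 189]
-- pan floor z 71.5
x 420 y 342 top 110  30x8 long-axis 88deg n41 [167 159 145]
-- tray
```

View pics/pan1.png

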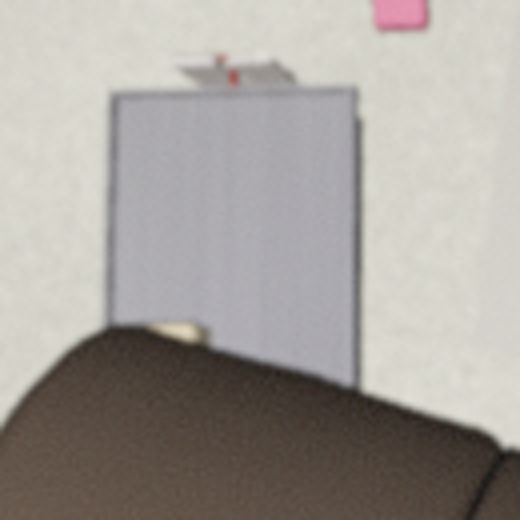

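The elbow hides part of the pan, but blank 1 lies in it. The pan floor has sunk about 13 mm (roughly 133 g). The next slot is (467,350).

>>> play_rows --increments '[[[-86,440,0],0.24,25],[[-86,440,0],0.24,25],[[-86,440,0],0.24,25],[[-86,440,0],0.24,25],[[-86,440,0],0.24,25],[[-86,440,0],0.24,25],[[-86,440,0],0.24,25],[[-86,440,0],0.24,25],[[-86,440,0],0.24,25],[[-86,440,0],0.24,25]]'

```text
clock: 10.05
tcp_pos: [0.4636, 0.3549, 0.155]
eef_rot: [0.051, -3.139, 0.0]
wrist_force: [0.5, 0.6, -1.8]
opening: 0.0386
grasp_force: 61.4
```

```bash
python3 -c "
from h import *
go(469,350,65,1.7)"
```

```text
t 10.1 tcp [463.6 354.9 155. ] yaw 91.9 open 38.6 F 61 j [ 0.54  0.49  1.72  0.    0.93 -1.06]
-> shift [  5.  -5. -90.] turn -0.003
```

>>> play_rows --increments '[[[3,-1,-50],0,25],[[3,-1,-80],0,25],[[3,-1,-92],0,25],[[3,-1,-92],0,25],[[3,-1,-92],0,52],[[3,-1,-92],0,52],[[3,-1,-92],0,52],[[3,-1,-45],0,52],[[3,-1,0],0,52],[[3,-1,35],0,62]]'

```text
clock: 11.05
tcp_pos: [0.4691, 0.3497, 0.1954]
eef_rot: [-0.044, 3.139, 0.002]
wrist_force: [-0.5, 0.1, -0.5]
opening: 0.0621
grasp_force: 0.0
```

>>> play_rows --increments '[[[-3,-433,0],-0.34,62],[[-3,-433,0],-0.34,62],[[-3,-433,0],-0.34,62],[[-3,-433,0],-0.34,62],[[-3,-433,0],-0.34,62],[[-3,-433,0],-0.34,62],[[-3,-433,0],-0.34,62],[[-3,-433,0],-0.34,62],[[-3,-433,0],-0.34,62],[[-3,-433,0],-0.34,62]]'

```text
clock: 12.05
tcp_pos: [0.466, -0.0868, 0.1928]
eef_rot: [0.494, 3.1, -0.001]
wrist_force: [-0.2, -0.0, 0.6]
opening: 0.0619
grasp_force: 0.0
```

```bash
python3 -c "
from h import *
go(467,-84,-2,-18);scan()"
```

```text
t 12.1 tcp [466.  -86.8 192.8] yaw 71.9 open 61.9 F 0 j [-0.32  0.29  1.94 -0.    0.91 -1.58]
-> shift [   1.    3. -195.] turn 0.002
-- soaps
x 671 y 71 top 23  64x38 long-axis 1deg n308 [203 193 172]
x 663 y -14 top 40  65x40 long-axis 11deg n345 [198 189 168]
x 393 y -63 top 572  124x60 long-axis 73deg n5966 [84 73 65]
x 579 y 76 top 23  64x40 long-axis -21deg n315 [204 194 173]
x 562 y -5 top 23  65x39 long-axis -6deg n313 [205 195 175]
x 482 y 90 top 23  65x40 long-axis 8deg n320 [206 196 176]
-- pan floor z 60.7
x 470 y 347 top 101  65x39 long-axis -0deg n417 [191 181 161]
x 390 y 345 top 101  63x37 long-axis 1deg n415 [192 182 162]
-- tray
```

>>> play_rows --increments '[[[1,2,-50],0,62],[[1,2,-100],0,62],[[1,2,-150],0,62],[[1,2,-194],0,62],[[1,2,-194],0,62],[[1,2,-194],0,25],[[1,2,-194],0,25],[[1,2,-194],0,25],[[1,2,-194],0,25],[[1,2,-194],0,25]]'

```text
clock: 13.1
tcp_pos: [0.468, -0.0816, 0.0002]
eef_rot: [0.487, 3.099, -0.001]
wrist_force: [0.7, 2.6, 15.1]
opening: 0.0385
grasp_force: 63.0
```

>>> play_rows --increments '[[[0,0,0],0,25],[[0,0,50],0,25],[[0,0,100],0,25],[[0,0,150],0,25],[[0,0,160],0,25]]'

```text
clock: 13.6
tcp_pos: [0.4686, -0.0819, 0.1641]
eef_rot: [0.486, 3.094, -0.002]
wrist_force: [0.7, -0.5, -1.2]
opening: 0.0384
grasp_force: 61.2
```

>>> play_rows --increments '[[[0,370,0],0.34,25],[[0,370,0],0.34,25],[[0,370,0],0.34,25],[[0,370,0],0.34,25],[[0,370,0],0.34,25],[[0,370,0],0.34,25],[[0,370,0],0.34,25],[[0,370,0],0.34,25],[[0,370,0],0.34,25],[[0,370,0],0.34,25]]'

```text
clock: 14.6
tcp_pos: [0.4663, 0.2885, 0.1581]
eef_rot: [-0.046, 3.141, -0.0]
wrist_force: [0.8, 1.3, -0.8]
opening: 0.0386
grasp_force: 61.1
```

```bash
python3 -c "
from h import *
go(467,283,54,1.7)"
```

```text
t 14.6 tcp [466.3 288.5 158.1] yaw 91.7 open 38.6 F 61 j [ 0.43  0.44  1.8  -0.    0.9  -1.17]
-> shift [   1.   -5. -104.] turn 0.000
```

>>> play_rows --increments '[[[1,-5,-50],0,25],[[1,-5,-90],0,25],[[1,-5,-106],0,25],[[1,-5,-106],0,25],[[1,-5,-106],0,48],[[1,-5,-106],0,48],[[1,-5,-106],0,48],[[1,-5,-60],0,48],[[1,-5,-10],0,48],[[1,-5,35],0,62]]'

```text
clock: 15.6
tcp_pos: [0.4677, 0.2835, 0.1959]
eef_rot: [-0.044, 3.14, 0.001]
wrist_force: [-0.1, -0.4, 0.6]
opening: 0.0603
grasp_force: 0.0
```

>>> play_rows --increments '[[[195,-298,0],0.145,62],[[195,-298,0],0.145,62],[[195,-298,0],0.145,62],[[195,-298,0],0.145,62],[[195,-298,0],0.145,62],[[195,-298,0],0.145,62],[[195,-298,0],0.145,62],[[195,-298,0],0.145,62],[[195,-298,0],0.145,62]]'

```text
clock: 16.5
tcp_pos: [0.6631, -0.016, 0.1932]
eef_rot: [-0.268, 3.13, 0.0]
wrist_force: [0.3, 0.2, 0.1]
opening: 0.0622
grasp_force: 0.0
```

```bash
python3 -c "
from h import *
go(662,-14,0,10);scan()
i,d=env.read_camera('side');save(0,'g.png',cv2.resize(i[100:220,180:340],None,fx=4,fy=4,interpolation=cv2.INTER_CUBIC))"
```

```text
t 16.5 tcp [663.1 -16.  193.2] yaw 99.8 open 62.2 F 0 j [-0.12  0.56  1.47  0.    1.11 -1.87]
-> shift [  -1.    2. -193.] turn 0.004
-- soaps
x 411 y 63 top 674  213x62 long-axis -90deg n15957 [89 78 69]
-- pan floor z 51.7
x 488 y 349 top 93  40x25 long-axis 90deg n153 [200 191 170]
x 482 y 282 top 93  39x33 long-axis 89deg n197 [204 194 174]
-- tray
```

View pics/g.png

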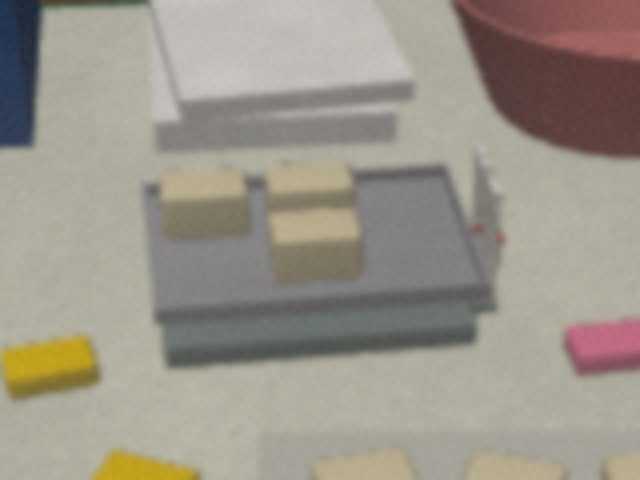

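The side view shows three blanks in the pan and the red pointer at (485,235) in the gauge slot. The pan has sunk about 33 mm (84.8 to 51.7), which is inside the band, so weighing is finished. The remaining five blanks go in the tray.

>>> play_rows --increments '[[[-1,1,-50],0,62],[[-1,1,-100],0,62],[[-1,1,-150],0,62],[[-1,1,-193],0,62],[[-1,1,-193],0,62],[[-1,1,-193],0,25],[[-1,1,-193],0,25],[[-1,1,-193],0,25],[[-1,1,-193],0,25],[[-1,1,-193],0,25]]'

```text
clock: 17.6
tcp_pos: [0.6631, -0.0132, 0.0029]
eef_rot: [-0.271, 3.126, -0.001]
wrist_force: [-1.7, 2.9, 9.2]
opening: 0.0382
grasp_force: 61.6
```

>>> play_rows --increments '[[[0,0,0],0,25],[[0,0,50],0,25],[[0,0,100],0,25],[[0,0,130],0,25],[[0,0,130],0,25]]'

```text
clock: 18.1
tcp_pos: [0.6639, -0.0136, 0.1366]
eef_rot: [-0.271, 3.12, -0.003]
wrist_force: [0.3, -0.1, -1.7]
opening: 0.0384
grasp_force: 61.2
```

>>> play_rows --increments '[[[-244,-356,0],-0.16,25],[[-244,-356,0],-0.16,25],[[-244,-356,0],-0.16,25],[[-244,-356,0],-0.16,25],[[-244,-356,0],-0.16,25],[[-244,-356,0],-0.16,25],[[-244,-356,0],-0.16,25],[[-244,-356,0],-0.16,25],[[-244,-356,0],-0.16,25],[[-244,-356,0],-0.16,25]]'

```text
clock: 19.1
tcp_pos: [0.4156, -0.3724, 0.1302]
eef_rot: [-0.014, 3.141, -0.001]
wrist_force: [0.3, 0.3, -0.5]
opening: 0.0382
grasp_force: 61.1
```

```bash
python3 -c "
from h import *
go(418,-369,5,0.7);scan()
i,d=env.read_camera('top');c=env.get_calibration('top');P=cloud(c,d)
q=P[(P[...,2]>.014)&(P[...,2]<.03)&(P[...,0]>.27)&(P[...,0]<.58)&(P[...,1]<-.235)&(P[...,1]>-.45)];print(len(q),cv2.minAreaRect((q[:,:2]*1000).astype(np.float32)))
"
```

```text
t 19.1 tcp [ 415.6 -372.4  130.2] yaw 90.5 open 38.2 F 61 j [-0.85  0.49  1.81 -0.    0.84 -2.43]
-> shift [   2.    3. -125.] turn 0.003
-- soaps
x 672 y 71 top 22  63x38 long-axis 1deg n307 [204 195 174]
x 648 y -109 top 31  48x46 long-axis 0deg n244 [93 94 97]
x 579 y 76 top 23  66x40 long-axis -22deg n316 [205 196 175]
x 563 y -5 top 23  65x40 long-axis -6deg n312 [207 197 176]
x 388 y -69 top 765  43x16 long-axis -90deg n735 [74 66 56]
x 482 y 90 top 23  65x39 long-axis 8deg n319 [208 198 177]
-- pan floor z 51.7
x 470 y 349 top 92  62x42 long-axis 0deg n424 [192 182 162]
x 468 y 281 top 93  62x39 long-axis 0deg n413 [194 184 164]
x 391 y 345 top 93  64x38 long-axis 1deg n411 [193 184 164]
-- tray
x 360 y -304 top 534  85x79 long-axis -90deg n4810 [79 70 62]
200 ((508.71026611328125, -335.0504150390625), (86.46729278564453, 166.21221923828125), 0.14551076292991638)
```

>>> play_rows --increments '[[[1,1,-50],0,25],[[1,1,-100],0,25],[[1,1,-126],0,25],[[1,1,-126],0,25],[[1,1,-126],0,48],[[1,1,-126],0,48],[[1,1,-126],0,48],[[1,1,-80],0,48],[[1,1,-30],0,48],[[1,1,10],0,62]]'

```text
clock: 20.2
tcp_pos: [0.419, -0.3684, 0.1427]
eef_rot: [-0.021, 3.14, -0.002]
wrist_force: [0.0, -0.4, 0.1]
opening: 0.0607
grasp_force: 0.0
```

>>> play_rows --increments '[[[144,365,0],-0.11,62],[[144,365,0],-0.11,62],[[144,365,0],-0.11,62],[[144,365,0],-0.11,62],[[144,365,0],-0.11,62],[[144,365,0],-0.11,62],[[144,365,0],-0.11,62],[[144,365,0],-0.11,62],[[144,365,0],-0.11,62],[[144,365,0],-0.11,62]]'

```text
clock: 21.2
tcp_pos: [0.5628, -0.0025, 0.1401]
eef_rot: [0.148, 3.138, -0.0]
wrist_force: [0.6, -1.0, -0.1]
opening: 0.062
grasp_force: 0.0
```

```bash
python3 -c "
from h import *
go(563,-5,-3,-6);scan()"
```

```text
t 21.2 tcp [562.8  -2.5 140.1] yaw 84.6 open 62.0 F 0 j [-0.12  0.48  1.79  0.    0.87 -1.6 ]
-> shift [   0.   -3. -143.] turn -0.010
-- soaps
x 405 y 19 top 626  129x51 long-axis 90deg n9059 [85 74 66]
-- pan floor z 51.7
x 470 y 349 top 92  63x41 long-axis 0deg n426 [203 193 173]
x 468 y 282 top 93  62x41 long-axis 1deg n414 [205 195 175]
x 401 y 345 top 93  44x37 long-axis 3deg n268 [202 192 172]
-- tray
x 417 y -365 top 44  64x40 long-axis 2deg n394 [199 191 169]
```

>>> play_rows --increments '[[[0,-3,-50],-0.01,62],[[0,-3,-100],-0.01,62],[[0,-3,-144],-0.01,62],[[0,-3,-144],-0.01,62],[[0,-3,-144],-0.01,25],[[0,-3,-144],-0.01,25],[[0,-3,-144],-0.01,25],[[0,-3,-144],-0.01,25],[[0,-3,-144],-0.01,25],[[0,-3,-144],-0.01,25]]'

```text
clock: 22.25
tcp_pos: [0.5634, -0.0065, -0.0027]
eef_rot: [0.167, 3.135, -0.0]
wrist_force: [-1.0, -0.4, 10.0]
opening: 0.0251
grasp_force: 5.1
```

>>> play_rows --increments '[[[0,0,50],0,25],[[0,0,100],0,25],[[0,0,130],0,25],[[0,0,130],0,25]]'

```text
clock: 22.65
tcp_pos: [0.5646, -0.0065, 0.1306]
eef_rot: [0.167, 3.129, -0.001]
wrist_force: [-0.1, -0.1, -0.6]
opening: 0.0252
grasp_force: 0.0
```

>>> play_rows --increments '[[[-217,-364,0],0.12,25],[[-217,-364,0],0.12,25],[[-217,-364,0],0.12,25],[[-217,-364,0],0.12,25],[[-217,-364,0],0.12,25],[[-217,-364,0],0.12,25],[[-217,-364,0],0.12,25],[[-217,-364,0],0.12,25],[[-217,-364,0],0.12,25],[[-217,-364,0],0.12,25]]'

```text
clock: 23.65
tcp_pos: [0.3442, -0.3726, 0.1254]
eef_rot: [0.015, -3.141, -0.0]
wrist_force: [-0.5, 0.3, 0.2]
opening: 0.0251
grasp_force: 0.0
```

```bash
python3 -c "
from h import *
go(344,-368,3,0.7);scan()"
```

```text
t 23.6 tcp [ 344.2 -372.6  125.4] yaw 90.5 open 25.1 F 0 j [-0.96  0.43  1.93 -0.    0.77 -2.54]
-> shift [  -0.    5. -122.] turn 0.003
-- soaps
x 672 y 71 top 23  63x38 long-axis 1deg n309 [199 189 168]
x 649 y -109 top 31  48x46 long-axis -1deg n239 [89 90 94]
x 579 y 76 top 22  66x39 long-axis -22deg n313 [200 190 170]
x 563 y -5 top 22  65x40 long-axis -6deg n313 [201 191 171]
x 482 y 90 top 22  65x40 long-axis 8deg n319 [202 192 172]
-- pan floor z 51.8
x 469 y 349 top 93  62x41 long-axis 0deg n425 [186 177 157]
x 468 y 281 top 93  62x41 long-axis 1deg n412 [188 179 159]
x 391 y 345 top 92  64x38 long-axis 2deg n412 [188 178 158]
-- tray
x 345 y -298 top 512  73x51 long-axis -88deg n3020 [69 61 54]
x 417 y -365 top 45  64x40 long-axis 2deg n389 [183 175 154]
```

The fingers passed over the thin blank. At a 40 mm opening the tips sit about 25 mm behind the TCP, so thin blanks need the TCP at about -17. I'll go back and check the force on the way down.

>>> play_rows --increments '[[[217,366,0],-0.12,62],[[217,366,0],-0.12,62],[[217,366,0],-0.12,62],[[217,366,0],-0.12,62],[[217,366,0],-0.12,62],[[217,366,0],-0.12,62],[[217,366,0],-0.12,62],[[217,366,0],-0.12,62],[[217,366,-20],-0.12,62],[[217,366,-70],-0.12,62]]'

```text
clock: 24.7
tcp_pos: [0.5659, -0.0, 0.0579]
eef_rot: [0.159, 3.13, -0.0]
wrist_force: [1.7, -0.6, -1.2]
opening: 0.062
grasp_force: 0.0
```

```bash
python3 -c "
from h import *
go(563,-5,-10,-6)"
```

```text
t 24.7 tcp [565.9  -0.   57.9] yaw 84.2 open 62.0 F 0 j [-0.12  0.6   1.85  0.    0.68 -1.59]
-> shift [ -3.  -5. -68.] turn -0.003
```

>>> play_rows --increments '[[[-2,-4,-30],0,62],[[-2,-4,-60],0,62],[[-2,-4,-66],0,62],[[-2,-4,-68],0,62],[[-2,-4,-68],0,62]]'

```text
clock: 25.2
tcp_pos: [0.5612, -0.008, -0.0111]
eef_rot: [0.167, 3.136, 0.0]
wrist_force: [-0.3, 0.1, 0.0]
opening: 0.0623
grasp_force: 0.0
```

>>> play_rows --increments '[[[0,0,-4],0,62],[[0,0,-7],0,62],[[0,0,-7],0,62]]'

```text
clock: 25.5
tcp_pos: [0.5609, -0.0085, -0.0188]
eef_rot: [0.168, 3.137, 0.0]
wrist_force: [0.4, -0.4, -0.4]
opening: 0.0621
grasp_force: 0.0
```

>>> play_rows --increments '[[[1,2,0],0,62],[[1,2,1],0,25],[[1,2,1],0,25],[[1,2,1],0,25],[[1,2,1],0,25],[[1,2,1],0,25],[[1,2,1],0,25],[[1,2,1],0,25]]'

```text
clock: 26.3
tcp_pos: [0.562, -0.0064, -0.0174]
eef_rot: [0.168, 3.136, 0.0]
wrist_force: [-1.3, 0.5, 7.4]
opening: 0.0382
grasp_force: 61.0
```

>>> play_rows --increments '[[[0,0,50],0,25],[[0,0,100],0,25],[[0,0,150],0,25],[[0,0,150],0,25]]'

```text
clock: 26.7
tcp_pos: [0.5644, -0.0067, 0.1381]
eef_rot: [0.167, 3.127, -0.001]
wrist_force: [-0.3, -0.1, -1.3]
opening: 0.0387
grasp_force: 60.9
```

>>> play_rows --increments '[[[-217,-362,0],0.12,25],[[-217,-362,0],0.12,25],[[-217,-362,0],0.12,25],[[-217,-362,0],0.12,25],[[-217,-362,0],0.12,25],[[-217,-362,0],0.12,25],[[-217,-362,0],0.12,25],[[-217,-362,0],0.12,25],[[-217,-362,0],0.12,25],[[-217,-362,0],0.12,25]]'

```text
clock: 27.7
tcp_pos: [0.3432, -0.3706, 0.1313]
eef_rot: [0.015, -3.141, -0.0]
wrist_force: [0.3, -0.5, 0.0]
opening: 0.0381
grasp_force: 60.9
```

```bash
python3 -c "
from h import *
go(345,-368,-12,0.7)"
```

```text
t 27.7 tcp [ 343.2 -370.6  131.3] yaw 90.5 open 38.1 F 61 j [-0.95  0.42  1.93 -0.    0.79 -2.53]
-> shift [   2.    3. -143.] turn 0.003
```

>>> play_rows --increments '[[[1,2,-50],0,25],[[1,2,-100],0,25],[[1,2,-135],0,25],[[1,2,-144],0,25],[[1,2,-144],0,48],[[1,2,-144],0,48],[[1,2,-144],0,48],[[1,2,-100],0,48],[[1,2,-50],0,48],[[1,2,0],0,62]]'

```text
clock: 28.7
tcp_pos: [0.3457, -0.366, 0.1342]
eef_rot: [0.021, -3.141, -0.0]
wrist_force: [-0.4, -1.5, 1.0]
opening: 0.061
grasp_force: 0.0
```

>>> play_rows --increments '[[[137,458,-10],0.13,62],[[137,458,-10],0.13,62],[[137,458,-10],0.13,62],[[137,458,-10],0.13,62],[[137,458,-10],0.13,62],[[137,458,-10],0.13,62],[[137,458,-10],0.13,62],[[137,458,-10],0.13,62],[[137,458,-10],0.13,62],[[137,458,-10],0.13,62]]'

```text
clock: 29.7
tcp_pos: [0.4833, 0.0949, 0.1227]
eef_rot: [-0.228, 3.132, 0.0]
wrist_force: [0.3, -0.3, -0.8]
opening: 0.0619
grasp_force: 0.0
```

```bash
python3 -c "
from h import *
scan();go(482,90,-18,8)"
```

```text
-- soaps
x 409 y 85 top 543  108x57 long-axis 90deg n5707 [81 71 64]
x 649 y -109 top 31  48x46 long-axis -0deg n247 [91 91 95]
-- pan floor z 52.1
x 469 y 349 top 93  63x41 long-axis 0deg n421 [188 178 159]
x 467 y 281 top 93  63x41 long-axis 0deg n412 [190 180 160]
x 391 y 345 top 92  64x38 long-axis 1deg n410 [189 179 160]
-- tray
x 417 y -366 top 45  64x41 long-axis 2deg n396 [184 176 154]
x 350 y -362 top 27  57x41 long-axis 3deg n304 [196 187 165]
t 29.8 tcp [484.1  96.7 122.6] yaw 98.4 open 62.1 F 0 j [ 0.06  0.42  1.97  0.    0.75 -1.65]
-> shift [  -2.   -7. -141.] turn -0.007
```

>>> play_rows --increments '[[[-1,-3,-50],0,62],[[-1,-3,-100],0,62],[[-1,-3,-141],0,62],[[-1,-3,-141],0,62],[[-1,-3,-141],0,25],[[-1,-3,-141],0,25],[[-1,-3,-141],0,25],[[-1,-3,-141],0,25],[[-1,-3,-141],0,25],[[-1,-3,-141],0,25]]'

```text
clock: 30.75
tcp_pos: [0.483, 0.0886, -0.0168]
eef_rot: [-0.225, 3.13, -0.0]
wrist_force: [-1.8, 0.2, 13.5]
opening: 0.0385
grasp_force: 62.4
```

>>> play_rows --increments '[[[0,0,0],0,25],[[0,0,50],0,25],[[0,0,100],0,25],[[0,0,145],0,25],[[0,0,145],0,25]]'

```text
clock: 31.25
tcp_pos: [0.4841, 0.0887, 0.1323]
eef_rot: [-0.224, 3.123, -0.0]
wrist_force: [-0.6, -0.1, -0.9]
opening: 0.0384
grasp_force: 61.0
```

>>> play_rows --increments '[[[-64,-393,0],-0.13,25],[[-64,-393,0],-0.13,25],[[-64,-393,0],-0.13,25],[[-64,-393,0],-0.13,25],[[-64,-393,0],-0.13,25],[[-64,-393,0],-0.13,25],[[-64,-393,0],-0.13,25],[[-64,-393,0],-0.13,25],[[-64,-393,0],-0.13,25],[[-64,-393,0],-0.13,25]]'

```text
clock: 32.25
tcp_pos: [0.4171, -0.3051, 0.1261]
eef_rot: [-0.017, 3.141, 0.0]
wrist_force: [-0.7, 0.7, -1.1]
opening: 0.0381
grasp_force: 61.0
```

```bash
python3 -c "
from h import *
go(418,-302,-13,0.7);scan()"
```

```text
t 32.2 tcp [ 417.1 -305.1  126.1] yaw 90.6 open 38.1 F 61 j [-0.76  0.44  1.91  0.    0.79 -2.34]
-> shift [   1.    3. -139.] turn 0.001
-- soaps
x 672 y 71 top 23  63x38 long-axis 1deg n307 [209 199 178]
x 648 y -109 top 31  48x47 long-axis 10deg n247 [ 97  97 101]
x 579 y 76 top 22  64x40 long-axis -22deg n313 [210 200 179]
x 385 y -26 top 767  28x10 long-axis 90deg n299 [80 72 65]
-- pan floor z 51.8
x 470 y 349 top 92  63x41 long-axis -0deg n426 [195 186 166]
x 468 y 282 top 93  63x40 long-axis 1deg n408 [199 189 169]
x 391 y 345 top 92  64x37 long-axis 3deg n413 [197 188 168]
-- tray
x 365 y -296 top 501  90x68 long-axis -0deg n2441 [90 79 70]
```

>>> play_rows --increments '[[[1,2,-50],0,25],[[1,2,-100],0,25],[[1,2,-132],0,25],[[1,2,-139],0,25],[[1,2,-139],0,48],[[1,2,-139],0,48],[[1,2,-139],0,48],[[1,2,-90],0,48],[[1,2,-40],0,48],[[1,2,0],0,62]]'

```text
clock: 33.3
tcp_pos: [0.419, -0.3021, 0.1287]
eef_rot: [-0.022, 3.141, -0.001]
wrist_force: [-0.3, -0.0, 0.2]
opening: 0.0609
grasp_force: 0.0
```

>>> play_rows --increments '[[[161,378,0],-0.395,62],[[161,378,0],-0.395,62],[[161,378,0],-0.395,62],[[161,378,0],-0.395,62],[[161,378,0],-0.395,62],[[161,378,0],-0.395,62],[[161,378,0],-0.395,62],[[161,378,0],-0.395,62],[[161,378,0],-0.395,62],[[161,378,0],-0.395,62]]'

```text
clock: 34.3
tcp_pos: [0.5803, 0.0787, 0.1263]
eef_rot: [0.59, 3.085, 0.001]
wrist_force: [-0.7, 0.5, -0.2]
opening: 0.0619
grasp_force: 0.0
```

```bash
python3 -c "
from h import *
scan();go(579,76,-18,-22)"
```

```text
-- soaps
x 405 y 75 top 630  127x51 long-axis 90deg n9387 [79 69 61]
x 648 y -109 top 31  48x47 long-axis 4deg n245 [ 98  98 102]
-- pan floor z 52.1
x 469 y 349 top 93  63x41 long-axis 1deg n424 [197 187 167]
x 468 y 286 top 93  63x31 long-axis -1deg n224 [210 200 179]
x 400 y 345 top 93  46x37 long-axis 2deg n297 [197 188 167]
-- tray
x 418 y -301 top 27  65x41 long-axis 0deg n346 [204 197 174]
x 417 y -366 top 44  64x41 long-axis 2deg n397 [193 185 163]
x 350 y -363 top 27  56x40 long-axis 2deg n303 [206 197 175]
t 34.4 tcp [579.7  77.1 126.2] yaw 68.3 open 62.1 F 0 j [ 0.02  0.53  1.75  0.    0.87 -1.17]
-> shift [  -1.   -1. -144.] turn -0.005
```

>>> play_rows --increments '[[[-1,-1,-50],0,62],[[-1,-1,-100],0,62],[[-1,-1,-144],0,62],[[-1,-1,-144],0,62],[[-1,-1,-144],0,25],[[-1,-1,-144],0,25],[[-1,-1,-144],0,25],[[-1,-1,-144],0,25],[[-1,-1,-144],0,25],[[-1,-1,-144],0,25]]'

```text
clock: 35.35
tcp_pos: [0.58, 0.0744, -0.0156]
eef_rot: [0.595, 3.081, 0.001]
wrist_force: [-1.3, -1.2, 10.3]
opening: 0.0384
grasp_force: 61.9
```

>>> play_rows --increments '[[[0,0,0],0,25],[[0,0,50],0,25],[[0,0,100],0,25],[[0,0,145],0,25],[[0,0,145],0,25]]'

```text
clock: 35.85
tcp_pos: [0.5814, 0.0747, 0.1342]
eef_rot: [0.594, 3.073, 0.004]
wrist_force: [0.6, -1.0, -1.4]
opening: 0.0384
grasp_force: 61.0
```

>>> play_rows --increments '[[[-234,-377,0],0.395,25],[[-234,-377,0],0.395,25],[[-234,-377,0],0.395,25],[[-234,-377,0],0.395,25],[[-234,-377,0],0.395,25],[[-234,-377,0],0.395,25],[[-234,-377,0],0.395,25],[[-234,-377,0],0.395,25],[[-234,-377,0],0.395,25],[[-234,-377,0],0.395,25]]'

```text
clock: 36.85
tcp_pos: [0.3425, -0.3066, 0.1275]
eef_rot: [-0.012, 3.14, -0.003]
wrist_force: [0.8, 0.5, -0.6]
opening: 0.0386
grasp_force: 61.0
```

```bash
python3 -c "
from h import *
go(345,-301,-13,0.7);scan()"
```

```text
t 36.9 tcp [ 342.5 -306.6  127.5] yaw 90.4 open 38.6 F 61 j [-0.87  0.37  2.04 -0.    0.72 -2.45]
-> shift [   3.    6. -141.] turn 0.005
-- soaps
x 671 y 71 top 23  64x38 long-axis 1deg n305 [200 190 169]
x 649 y -109 top 31  48x46 long-axis 0deg n244 [90 90 94]
-- pan floor z 51.7
x 469 y 349 top 93  63x41 long-axis 1deg n422 [187 177 158]
x 467 y 282 top 93  62x41 long-axis 1deg n413 [189 179 159]
x 391 y 345 top 93  64x37 long-axis 1deg n406 [189 179 159]
-- tray
x 364 y -313 top 450  102x87 long-axis 90deg n1785 [97 87 76]
x 418 y -301 top 27  65x41 long-axis 0deg n347 [194 187 164]
x 359 y -287 top 167  40x13 long-axis -36deg n70 [138 137 118]
```

>>> play_rows --increments '[[[1,3,-50],0,25],[[1,3,-100],0,25],[[1,3,-132],0,25],[[1,3,-141],0,25],[[1,3,-141],0,48],[[1,3,-141],0,48],[[1,3,-141],0,48],[[1,3,-90],0,48],[[1,3,-40],0,48],[[1,3,0],0,62]]'

```text
clock: 37.9
tcp_pos: [0.346, -0.2991, 0.1297]
eef_rot: [-0.021, 3.141, -0.001]
wrist_force: [-0.1, -0.1, 0.1]
opening: 0.0606
grasp_force: 0.0
```

>>> play_rows --increments '[[[326,373,0],0,62],[[326,373,0],0,62],[[326,373,0],0,62],[[326,373,0],0,62],[[326,373,0],0,62],[[326,373,0],0,62],[[326,373,0],0,62],[[326,373,0],0,62],[[326,373,0],0,62],[[326,373,0],0,62]]'

```text
clock: 38.9
tcp_pos: [0.6728, 0.0762, 0.1278]
eef_rot: [-0.022, 3.141, 0.0]
wrist_force: [0.8, -0.3, -0.3]
opening: 0.062
grasp_force: 0.0
```

>>> play_rows --increments '[[[0,0,0],0,62],[[0,0,0],0,62]]'

```text
clock: 39.1
tcp_pos: [0.6715, 0.0747, 0.127]
eef_rot: [0.024, -3.141, -0.0]
wrist_force: [0.4, 0.3, 0.3]
opening: 0.0621
grasp_force: 0.0
```

```bash
python3 -c "
from h import *
scan();go(672,71,-18,1)"
```

```text
-- soaps
x 402 y 81 top 676  177x44 long-axis -90deg n14364 [83 72 63]
x 648 y -109 top 31  48x46 long-axis -2deg n247 [101 101 105]
-- pan floor z 51.8
x 369 y 247 top 725  28x14 long-axis 0deg n444 [103  91  82]
-- tray
x 418 y -301 top 27  65x41 long-axis 0deg n347 [209 202 179]
x 418 y -366 top 44  65x41 long-axis 4deg n397 [196 188 167]
x 350 y -362 top 27  57x40 long-axis 3deg n303 [209 201 178]
x 348 y -298 top 27  53x38 long-axis 1deg n276 [217 207 186]
t 39.1 tcp [671.1  73.7 127.1] yaw 90.8 open 62.2 F 0 j [ 0.01  0.64  1.51 -0.    0.99 -1.57]
-> shift [   1.   -3. -145.] turn 0.003
```

>>> play_rows --increments '[[[1,-2,-50],0,62],[[1,-2,-100],0,62],[[1,-2,-145],0,62],[[1,-2,-145],0,62],[[1,-2,-145],0,25],[[1,-2,-145],0,25],[[1,-2,-145],0,25],[[1,-2,-145],0,25],[[1,-2,-145],0,25],[[1,-2,-145],0,25]]'

```text
clock: 40.15
tcp_pos: [0.6741, 0.0714, -0.015]
eef_rot: [-0.021, 3.137, -0.0]
wrist_force: [-1.8, -1.4, 8.3]
opening: 0.0383
grasp_force: 61.3
```

>>> play_rows --increments '[[[0,0,0],0,25],[[0,0,50],0,25],[[0,0,100],0,25],[[0,0,145],0,25],[[0,0,145],0,25]]'

```text
clock: 40.65
tcp_pos: [0.6757, 0.0717, 0.1355]
eef_rot: [-0.021, 3.129, 0.0]
wrist_force: [0.5, -0.7, -1.1]
opening: 0.0384
grasp_force: 60.7
```

>>> play_rows --increments '[[[-182,-374,0],0,25],[[-182,-374,0],0,25],[[-182,-374,0],0,25],[[-182,-374,0],0,25],[[-182,-374,0],0,25],[[-182,-374,0],0,25],[[-182,-374,0],0,25],[[-182,-374,0],0,25],[[-182,-374,0],0,25],[[-182,-374,0],0,25]]'

```text
clock: 41.65
tcp_pos: [0.4898, -0.3043, 0.1274]
eef_rot: [-0.016, 3.141, -0.001]
wrist_force: [0.5, 1.0, -0.6]
opening: 0.0385
grasp_force: 60.7
```

```bash
python3 -c "
from h import *
go(490,-302,-13,0.7)"
```

```text
t 41.6 tcp [ 489.8 -304.3  127.4] yaw 90.6 open 38.5 F 61 j [-0.67  0.51  1.77  0.    0.86 -2.25]
-> shift [   0.    2. -140.] turn 0.002
```

>>> play_rows --increments '[[[0,2,-50],0,25],[[0,2,-100],0,25],[[0,2,-132],0,25],[[0,2,-140],0,25],[[0,2,-140],0,48],[[0,2,-140],0,48],[[0,2,-140],0,48],[[0,2,-90],0,48],[[0,2,-40],0,48],[[0,2,0],0,40]]'

```text
clock: 42.65
tcp_pos: [0.4912, -0.3, 0.1296]
eef_rot: [-0.021, 3.14, -0.001]
wrist_force: [0.7, 0.1, 0.7]
opening: 0.04
grasp_force: 0.0
```

>>> play_rows --increments '[[[60,-48,0],-1.57,26],[[60,-48,0],-1.57,26],[[60,-48,0],-1.57,26],[[60,-48,0],-1.57,26],[[60,-48,0],-1.57,26],[[60,-48,0],-1.57,26],[[60,-48,0],-1.57,26],[[60,-48,0],-1.57,26],[[60,-48,0],-1.57,26],[[60,-48,0],-1.57,26]]'

```text
clock: 43.65
tcp_pos: [0.5511, -0.3479, 0.1272]
eef_rot: [2.133, 2.307, 0.0]
wrist_force: [-0.3, 0.0, -0.6]
opening: 0.0257
grasp_force: 0.0
```

>>> play_rows --increments '[[[0,0,0],-0.07,26],[[0,0,0],-0.07,26],[[0,0,0],-0.07,26]]'

```text
clock: 43.95
tcp_pos: [0.551, -0.3481, 0.1271]
eef_rot: [2.203, 2.24, 0.0]
wrist_force: [0.4, 0.4, 0.4]
opening: 0.0262
grasp_force: 0.0
```

```bash
python3 -c "
from h import *
scan();go(550,-350,0,-89)
i,d=env.read_camera('top');c=env.get_calibration('top');P=cloud(c,d)
q=P[(P[...,2]>.014)&(P[...,2]<.03)&(P[...,0]>.27)&(P[...,0]<.58)&(P[...,1]<-.235)&(P[...,1]>-.45)];print(len(q),cv2.minAreaRect((q[:,:2]*1000).astype(np.float32)))
i,d=env.read_camera('wrist');save(0,'w2.png',i)
c=env.get_calibration('wrist');P=cloud(c,d)
f=(i.max(-1)<60)&(d<.35)&(d>0);print('dark low z',np.percentile(P[f][:,2],[.1,1,5,20]))
"
```

```text
-- soaps
x 389 y -51 top 738  106x66 long-axis 54deg n5961 [95 82 72]
-- pan floor z 52.2
x 470 y 349 top 93  63x41 long-axis 0deg n424 [199 190 170]
x 467 y 281 top 93  63x41 long-axis -1deg n416 [200 191 171]
x 391 y 345 top 92  64x37 long-axis 1deg n417 [200 190 170]
-- tray
x 415 y -283 top 561  122x43 long-axis 0deg n2846 [87 76 67]
t 44.0 tcp [ 551.  -348.2  127.1] yaw 0.9 open 26.1 F 0 j [-0.66  0.61  1.57  0.    0.96 -0.68]
-> shift [  -1.   -2. -127.] turn 0.001
71 ((530.5087890625, -310.202880859375), (41.42909240722656, 80.55136108398438), 0.8347786664962769)
dark low z [0.00428341 0.01011195 0.15590239 0.21012567]
```

View pics/w2.png

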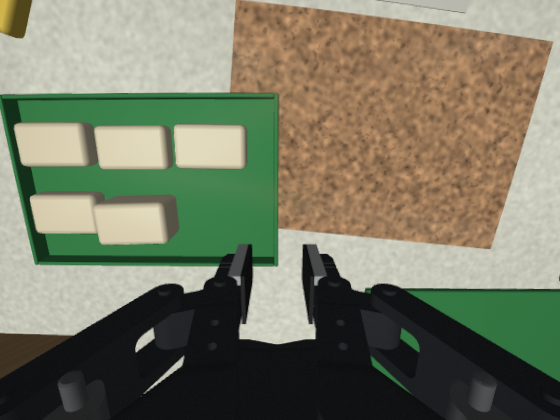

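The view shows all five blanks in the tray. The mat starts right at the tray's far wall, and the fingers straddle the wall line (col 277). I'll measure the fingertip height from the wrist depth.

```bash
python3 -c "
from h import *
i,d=env.read_camera('wrist');c=env.get_calibration('wrist');P=cloud(c,d)
p,_=st()
for (u0,u1) in [(232,255),(300,325)]:
    for v in (246,250,258,270,285,305,318):
        q=P[v,u0:u1]; q=q[(q[:,2]>.05)]*1000
        print(v,q[np.argmin(q[:,2])].round(0) if len(q) else None)
"
```

```text
t 44.1 tcp [ 550.9 -348.4  127. ] yaw 0.9 open 26.2 F 0 j [-0.67  0.61  1.57  0.    0.96 -0.68]
246 [ 538. -341.  155.]
250 [ 538. -342.  156.]
258 [ 538. -347.  156.]
270 [ 538. -352.  158.]
285 [ 538. -360.  160.]
305 [ 538. -356.  184.]
318 [ 537. -358.  190.]
246 [ 564. -341.  153.]
250 [ 564. -342.  155.]
258 [ 564. -346.  157.]
270 [ 564. -352.  157.]
285 [ 564. -359.  160.]
305 [ 564. -358.  180.]
318 [ 566. -358.  189.]
```

>>> play_rows --increments '[[[-1,-3,-50],0,26],[[-1,-3,-100],0,26],[[-1,-3,-112],0,26],[[-1,-3,-112],0,26]]'

```text
clock: 44.55
tcp_pos: [0.5492, -0.351, 0.0136]
eef_rot: [-2.203, -2.235, 0.0]
wrist_force: [-0.0, 0.1, 0.8]
opening: 0.0261
grasp_force: 0.0
```

Tips really are about 25–28 mm behind the TCP. I'll go to about -15, then close.

>>> play_rows --increments '[[[0,0,-20],0,26],[[0,0,-28],0,26],[[0,0,-28],0,26],[[0,0,-28],0,2],[[0,0,-28],0,2],[[0,0,-28],0,2],[[0,0,-28],0,2],[[0,0,-28],0,2],[[0,0,-28],0,2]]'

```text
clock: 45.45
tcp_pos: [0.5503, -0.3518, -0.0115]
eef_rot: [2.205, 2.236, 0.0]
wrist_force: [-1.4, 0.7, 5.5]
opening: 0.0027
grasp_force: 35.4
```

>>> play_rows --increments '[[[0,0,0],0,0],[[0,0,0],0,0],[[0,0,0],0,0]]'

```text
clock: 45.75
tcp_pos: [0.5502, -0.3518, -0.0114]
eef_rot: [2.205, 2.236, 0.0]
wrist_force: [-1.9, 0.9, 7.4]
opening: 0.0023
grasp_force: 59.2
```

Wall gripped. I'll slide the tray by (+218, +37) mm, turning it by -0.1 rad.

>>> play_rows --increments '[[[6,1,0],-0.003,0],[[18,3,0],-0.008,0],[[36,6,0],-0.016,0],[[54,9,0],-0.025,0],[[72,12,0],-0.033,0],[[90,15,0],-0.041,0],[[108,18,0],-0.05,0],[[120,20,0],-0.055,0],[[128,22,0],-0.058,0],[[128,22,0],-0.058,0]]'

```text
clock: 46.75
tcp_pos: [0.6787, -0.3297, -0.0113]
eef_rot: [2.267, 2.172, -0.0]
wrist_force: [1.0, 0.8, 3.9]
opening: 0.0022
grasp_force: 59.6
```

```bash
cat >> h.py <<'E'
def tray():
    i,d=env.read_camera('top');c=env.get_calibration('top');P=cloud(c,d)
    hsv=cv2.cvtColor(i,cv2.COLOR_RGB2HSV)
    b=(P[...,0]>.25)&(P[...,0]<.85)&(P[...,1]>-.46)&(P[...,1]<-.14)
    cream=(P[...,2]>.008)&(P[...,2]<.06)
    for nm,m in [('tray',((hsv[...,0]>45)&(hsv[...,0]<80)&(hsv[...,1]>140))),('mat',(hsv[...,0]<20)&(hsv[...,1]>90)&(P[...,2]<.012))]:
        q=P[m&b]; print(nm,len(q),cv2.minAreaRect((q[:,:2]*1000).astype(np.float32)),np.percentile(q[:,2],98).round(3))
E
python3 -c "
from h import *
st();tray();scan()"
```

```text
t 46.8 tcp [ 678.7 -329.7  -11.3] yaw -2.5 open 2.2 F 60 j [-0.54  0.9   1.35 -0.    0.89 -0.5 ]
tray 27 ((638.8992919921875, -349.0031433105469), (22.969768524169922, 471.4700012207031), 60.41734313964844) 0.024
mat 749 ((764.0308227539062, -257.7142639160156), (122.68696594238281, 91.29975128173828), 67.5685043334961) 0.005
-- soaps
x 475 y -97 top 619  185x79 long-axis 57deg n13921 [90 77 68]
-- pan floor z 51.7
x 469 y 349 top 92  63x41 long-axis -1deg n423 [188 178 158]
x 467 y 281 top 93  62x41 long-axis -0deg n411 [190 181 161]
x 391 y 345 top 93  64x38 long-axis 3deg n413 [189 179 159]
-- tray
x 496 y -271 top 502  51x18 long-axis 1deg n251 [77 70 61]
```

>>> play_rows --increments '[[[18,3,0],-0.008,0],[[36,6,0],-0.016,0],[[54,9,0],-0.025,0],[[72,12,0],-0.033,0],[[84,14,0],-0.04,0],[[90,15,0],-0.042,0],[[90,15,0],-0.042,0],[[90,15,0],-0.042,20],[[90,15,0],-0.042,20],[[90,15,0],-0.042,20]]'

```text
clock: 47.85
tcp_pos: [0.7677, -0.3144, -0.0131]
eef_rot: [-2.315, -2.124, -0.0]
wrist_force: [0.2, -1.0, 0.3]
opening: 0.02
grasp_force: 0.0
```

>>> play_rows --increments '[[[0,0,0],0,20],[[0,0,50],0,20],[[0,0,100],0,20],[[-100,150,150],0,20],[[-200,400,180],0,20],[[-200,400,180],0,20],[[-200,400,180],0,20],[[-200,400,180],0,20],[[-200,400,180],0,20],[[-200,400,180],0,20]]'

```text
clock: 48.85
tcp_pos: [0.6116, -0.0062, 0.1501]
eef_rot: [2.315, 2.123, 0.001]
wrist_force: [1.2, 0.6, 0.2]
opening: 0.0206
grasp_force: 0.0
```

```bash
python3 -c "
from h import *
st();tray();scan()
i,d=env.read_camera('top');save(0,'fin.png',cv2.resize(i[80:230,300:460],None,fx=4,fy=4,interpolation=cv2.INTER_CUBIC))"
```

```text
t 48.9 tcp [611.6  -6.2 150.1] yaw -4.9 open 20.6 F 0 j [-0.12  0.53  1.66  0.    0.95 -0.03]
tray 2353 ((687.415283203125, -335.9245910644531), (250.23883056640625, 337.37713623046875), 86.2781982421875) 0.023
mat 1213 ((647.1888427734375, -288.3305969238281), (198.65818786621094, 284.0660400390625), 84.90091705322266) 0.005
-- soaps
x 409 y 24 top 648  128x57 long-axis -90deg n11418 [86 75 66]
-- pan floor z 51.7
x 469 y 349 top 93  63x41 long-axis 1deg n423 [203 193 173]
x 468 y 282 top 93  62x41 long-axis 1deg n414 [205 195 175]
-- tray
x 534 y -310 top 26  36x9 long-axis 90deg n49 [209 199 177]
x 522 y -314 top 23  103x20 long-axis -84deg n66 [ 67 136  78]
```

View pics/fin.png

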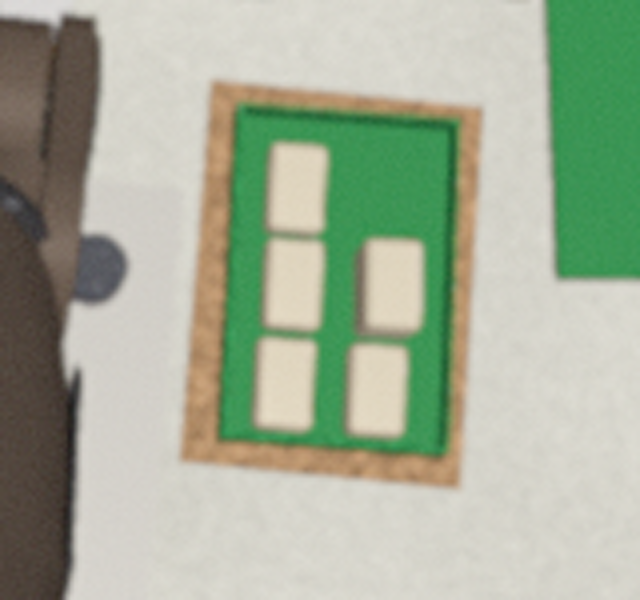

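The mat shows on every side of the tray, with the tray square to it and all five blanks inside. The tin (100,268) is where it was. One last check on the pan sinkage, measured the same way on the first image, before handing in.

```bash
python3 -c "
from h import *
d0=np.load('d.npy');c=env.get_calibration('top')
i,d=env.read_camera('top')
def f(d,lo,hi,x0,x1,y0,y1):
    P=cloud(c,d);b=(P[...,0]>x0)&(P[...,0]<x1)&(P[...,1]>y0)&(P[...,1]<y1)&(P[...,2]>lo)&(P[...,2]<hi);return np.median(P[...,2][b])*1000,b.sum()
print(f(d0,.07,.10,.515,.57,.25,.385),f(d,.03,.065,.515,.57,.25,.385), env.read_camera('side')[0].shape)
for t in (d0,d): print('table',f(t,-.02,.02,.5,.57,.17,.2))
for r in env.spot_point('pan_mid','top'): print(r['conf'],w(c,r['position']))
"
```

```text
(np.float64(84.48856207731126), np.int64(991)) (np.float64(51.92567984015861), np.int64(941)) (420, 560, 3)
table (np.float64(-0.6501942605902089), np.int64(242))
table (np.float64(-0.819600903181783), np.int64(191))
0.67 [0.46783112 0.3157309  0.049479  ]
```

>>> play_rows --increments '[[[-40,60,60],0,20],[[-40,60,60],0,20],[[-40,60,60],0,20],[[-40,60,60],0,20]]'

```text
clock: 49.55
tcp_pos: [0.5732, 0.0516, 0.2098]
eef_rot: [2.315, 2.123, 0.001]
wrist_force: [0.2, -1.1, 0.8]
opening: 0.0202
grasp_force: 0.0
```

Sinkage is 32.6 mm, inside 30–47. Handing in.

```bash
python3 -c "
from h import *
scan();print(env.sign_off())"
```

```text
-- soaps
x 409 y 56 top 645  127x59 long-axis -90deg n11090 [84 73 64]
x 648 y -109 top 30  48x46 long-axis 0deg n246 [ 96  96 100]
-- pan floor z 52.1
x 470 y 350 top 92  62x42 long-axis 1deg n421 [195 185 166]
x 467 y 281 top 93  62x41 long-axis -0deg n411 [197 187 167]
x 391 y 345 top 93  64x37 long-axis 2deg n409 [197 187 167]
-- tray
x 534 y -310 top 26  38x9 long-axis 90deg n47 [202 192 170]
x 522 y -314 top 23  102x20 long-axis -84deg n69 [ 60 127  72]
the job is handed in; nothing more can be done
None
```

The job is handed in (no verdict shown): three thick blanks are on the pan, sunk about 32.6 mm and so inside the 30–47 mm band; the other five are in the green tray, slid wholly onto the cork mat with its long side along the mat's; and the tin hasn't moved.

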